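Fit the passed thermostat module and hold the warmer's key turned

TASK

Sort the two thermostat modules: set the one with the round raised tag down into the square recess in the coffee warmer, and the one with the bar-shaped raised tag down into the small wooden tray. Then lift the key out of its wooden block, push it fully home past the sticky pins of the warmer's lock and turn it clockwise (seen from above) a quarter turn to its stop, and finish still gripping the key and holding it turned there, because it springs back if let go. Do not knock or shift the other things on the counter.

Things in the scene. Friction and masses are not known exactly. Their poses are not given: they have to be found in the camera images.
- warmer: White electric coffee warmer, fixed, 150 (x) x 300 (y) x 65 mm high, flat top. Origin: centre of its underside. Half at +y: round dark hot plate, 124 mm across, 4 mm proud; toggle switch on the -x face (not used). Half at -y: a square recess and, farther to -y, a steel lock plate.
- pass_nest (a point): Centre of the floor of the square recess in the warmer's top. Recess 48 x 48 mm, sides along the warmer's x and y, 15 mm deep (floor 50 mm above the counter). Axes as the warmer's.
- keyway (a point): Centre of the key slot, at the top face of the steel lock plate (56 x 50 x 6 mm, flush with the warmer's top, 65 mm above the counter). Slot 22.5 mm along x, 8.5 mm along y, mouth chamfered 2.5 mm; z up. Under the plate two sticky spring pins at the slot's short ends resist the key with 5 to 15 N from about 15 mm deep on; small yaw wiggles help. The key can turn only when 26 mm or more deep.
- cylinder (a joint): Turn of the lock cylinder beneath the plate, rad: 0 at rest (slot in line with the plate's slot), grows clockwise seen from above to a stop at 1.5. A spring returns it (0.03 N m at 0, 0.12 N m at 1.5). The blade has about 0.13 rad of play in it, so the key turns that much farther.
- key: Key standing upright in the block, 86 mm long, 60 g. Origin: centre of its lower end, z up. Steel blade z 0 to 20 mm, 20 (x) x 6 (y) mm, lower 10 mm tapering to 8 mm wide; fits either way round. Shaft 6 mm thick. Collar 24 mm across, underside at z 28 mm, meets the lock plate when home (28 mm deep). Black handle 32 (x) x 10 (y) x 32 mm, z 54 to 86 mm.
- key_block: Dark wooden block, fixed, 50 x 50 x 45 mm high, origin at the centre of its underside. The key stands in a 23 x 9 mm slot (long along the block's x) from above, 28 mm deep, its collar on the block's top.
- module_round: Black plastic thermostat module, 40 x 40 mm, 45 mm high, 120 g, standing upright; on top a raised white ROUND disc tag, 32 mm across, 4 mm high. Origin: centre of its underside, z up, sides along x and y. This one passes.
- module_bar: The same black module, 40 x 40 x 45 mm, 120 g, but its raised white tag is a narrow BAR, 36 x 8 mm, 4 mm high. Origin: centre of its underside, z up. This one is rejected.
- reject_tray_in (a point): Centre of the inner floor of the small fixed wooden tray for rejects: outside 66 x 66 x 20 mm high, walls 5 mm, inside 56 x 56 mm, floor about 5 mm above the counter; sides along this point's x and y.
- carafe: Bystander: empty glass carafe, 124 mm across, 150 mm high, black handle. Origin: centre of its underside.
- plate_low: Bystander: lower of two stacked green date plates, 150 mm across, 16 mm high.
- plate_top: Bystander: upper date plate, stacked on the other.
- paddle: Bystander: flat wooden serving paddle, 325 x 100 x 12 mm, handle to its -x.
- mug: Bystander: white mug, 76 mm across, 85 mm high. Origin: centre of its underside.
- jar: Bystander: small jar, 44 mm across, 55 mm high, near the wooden tray. Origin: centre of its underside.
- spoon: Bystander: steel spoon, 150 mm long, lying flat.
Mind the look-alikes: they are no part of the job. Leave any pink look-alike of the key alone.

How it is judged:
On the way, in this order (a step that is already met when the one before it is completed fails the run):
1. both modules stand released in their right nests (distance between module_round and pass_nest below 0.01 m and angle between each of module_round, module_bar's own z axis and vertical below 0.1 rad and linear speed of each of module_round, module_bar below 0.03 m/s and contact force between the fingers and module_round below 0.2 N and distance between module_bar and reject_tray_in below 0.016 m and contact force between the fingers and module_bar below 0.2 N), for 0.2 s.
2. the key is fully home in the lock, not yet turned (z of key in the frame of keyway below -0.0262 m and horizontal distance between key and keyway below 0.005 m and value of joint cylinder below 0.3 rad), for 0.1 s.
At the end, for the whole second after the job is handed in: Key home (25 mm deep, 6 mm of slot centre, upright to 0.15 rad), cylinder turned 1.3 rad or more, fingers gripping the key (over 3 N); round-tag module on the recess floor (origin within 10 mm of its centre), bar-tag module on the tray floor (16 mm), both released, at rest, upright to 0.1 rad (all of step 1 and value of joint cylinder above 1.3 rad and z of key in the frame of keyway below -0.025 m and horizontal distance between key and keyway below 0.006 m and angle between key's own z axis and vertical below 0.15 rad and contact force between the fingers and key above 3 N); the arm keeps its last pose, push and grip.
It fails at once if a bystander was shifted by more than 30 mm (distance of any of carafe, plate_low, plate_top, paddle, mug, jar, spoon from where it was at the start of the episode above 0.03 m).
It also fails if it takes over 72 s, if anything falls off the work surface, if the arm or the gripper's body presses on something with over 40 N, if the wrist force passes 120 N, or if a joint passes its speed limit or range.

ROBOT

A 6-joint arm with a two-finger parallel gripper is mounted at the origin on the work surface. World frame = base frame: x ahead of the robot, y to its left, z up, the work surface at z = 0. Lengths are in m, angles in rad, forces in N, time in s.
With the tool pointing down it reaches from about 0.375 to 0.975 m from the base axis. Payload 3.8 kg.
Tool frame: the origin (TCP) lies midway between the tips of the shut fingers; the grasp point (between the pads) lies 19 mm behind it; z points along the fingers, y is the line along which they close (so a half turn about z gives the same grasp; the last joint's range is limited). The gripper opens to 85 mm and grips with 20 to 120 N. Pads are 22 mm wide; open, the fingers measure 114 mm over their backs; the gripper's body (76 mm by 85 mm) begins 54 mm behind the grasp point. The pads swing forward as they close: fully open they stand 13 mm farther back than shut.
Start: joints at [1.157, 0.264, 1.604, -0, 1.274, -0.037], TCP at [0.248, 0.628, 0.231] pointing down, gripper open.
Joint ranges: [-2.63, 2.63], [-0.94, 2.18], [0.31, 2.57], [-1.31, 4.45], [0, 2.66], [-2.55, 2.55]. Speed limits (rad/s): [2.57, 2.57, 3.14, 3.14, 3.14, 3.14].

INTERFACE

Orientations are given as a rotation vector (axis times angle).
In Python, from workcell import status, read_camera, workorder, masks_of gives the robot as it stands.
- The arm moves only by the tool drive_tool, never from a script. Its argument "rows" is a list of rows, each a list of 7 numbers: the turn, a rotation vector about the tool's x, y, z in degrees, then the shift along the tool's x, y, z in m, then the opening, from 0 (shut) to 1 (fully open). In form: [[ax, ay, az, tx, ty, tz, claw], ...]. A call has 1 to 8 rows; each row shifts and turns the commanded pose from where the row before left it, along the tool's axes as they then stand; what a row does not reach is not made up. A row lasts 1/12 s, in which the tool goes at most 41.7 mm and 7.16 degrees, less where a joint would pass 70% of its speed; a pose out of reach is approached as far as the arm can. A call is refused whole if a number of a shift passes 0.0417 or a number of a turn 7.16, either way. A call with a gripper value outside its range is refused whole. The fingers move at their own pace and stop on an object; "force" is the grip in N (left out, the last holds). Time passes only in rows, so rows that do not move let the fingers close. It gives the time, the measured TCP pose, the force, the opening and the grip force at its end, in the units of the state.
- status.read_state(): the state, without advancing time (a new reading comes with each control period).
- read_camera(name): name is "scene" or "top"; returns a dict with "color" (420x560x3 uint8, red, green, blue), "intrinsics" (3x3 intrinsics, pixels), "world_from_camera" (4x4, takes a point from camera to world coordinates). Camera axes: x right, y up, looking along -z (the intrinsics and any distortion apply to the point x, -y, -z); pixel columns grow to the right and rows downward; lengths in m; the calibration is good to about 2 mm. A picture is of the moment at which its call begins. There is no depth.
- workorder.finish_job(): hands the job in; it is judged then, once.
Trained networks look in a picture, given as the dict that the camera call returned (one of the last four; its "shot" number tells which), for a name from the list of things; names that differ only in an ending like _2 or _b are one class to them, and where a whole thing is asked for, a point or a joint stands for the part that bears it (a point fixed in the world has none). Each returns a list of dicts, best first, with "score" (0 to 1); they miss things now and then, are a little off and sometimes report something else, mostly with a low value. They report only what shows in the picture. A call takes as long as a camera call. They do not tell look-alikes from the thing itself.
- masks_of(picture, name): "mask" (420x560 bool, what is visible of it) and "bbox" ([left, top, right, bottom] in pixels, round what is visible of it).
The state is a dict: "time": time; "q": joint angles; "joint_vel": joint speeds; "joint_torque": joint torques, N m; "tool_pos": TCP position; "tcp_rot": TCP orientation; "wrist_force": force on the tool from outside, world axes, zero at the start; "torque": the same for the moment, N m; "width": opening from 0.0 (shut) to 1.0 (fully open); "grip_force": force on a finger pad.
Only numpy, scipy, OpenCV 4.12 (cv2) and the standard library are available. Lean on these libraries where they do the work, as an engineer would, in place of code of your own. Each camera call takes 0.05 s, during which the arm holds its last target. There are 200 camera calls.

## Working session

There is one attempt and no reset: what is moved stays moved. The work goes in short steps, Python scripts to look and compute and a tool call to move; the robot and the scene stay as the last step left them, time stands still between calls to the robot, and variables do not carry over. Pictures are saved under pics/ and viewed, at most 10 in all, crops included, and the job is handed in when it is done.

Besides the shell and the picture viewer there is one more tool, called by a JSON object that holds its "api" and its "payload". drive_tool: Moves the arm, as the interface text tells. Its arguments: {"type":"object","properties":{"rows":{"type":"array"},"force":{"type":"number"}},"required":["rows"]}

```bash
mkdir -p pics; ls; cat > h.py <<'E'
import numpy as np, cv2
from workcell import status, read_camera, workorder, masks_of
def ray(p,u,v):
    K=np.array(p["intrinsics"]);T=np.array(p["world_from_camera"])
    d=np.linalg.inv(K)@[u,v,1]; d=T[:3,:3]@(d*[1,-1,-1]); return T[:3,3],d
def at(p,u,v,z):
    o,d=ray(p,u,v); return (o+d*(z-o[2])/d[2])
def proj(p,X):
    K=np.array(p["intrinsics"]);T=np.array(p["world_from_camera"])
    c=T[:3,:3].T@(np.array(X,float)-T[:3,3]); c=c*[1,-1,-1]; q=K@c; return q[:2]/q[2]
def save(p,n,box=None,s=1):
    im=cv2.cvtColor(p["color"],cv2.COLOR_RGB2BGR)
    if box: im=im[box[1]:box[3],box[0]:box[2]]
    cv2.imwrite("pics/"+n,cv2.resize(im,None,fx=s,fy=s,interpolation=cv2.INTER_CUBIC))
E
python3 - <<'E'
from h import *
ps={n:read_camera(n) for n in("scene","top")}
for n,p in ps.items():
    print(n,{k:v for k,v in p.items() if k not in("color","intrinsics")}); print(p["intrinsics"])
a=np.hstack([ps["top"]["color"]]);save(ps["top"],"top.png",None,1.4);save(ps["scene"],"scene.png",None,1.4)
for n in("warmer","pass_nest","keyway","key","key_block","module_round","module_bar","jar","carafe","mug"):
    for c,p in ps.items():
        print(n,c,[(round(m["score"],2),[int(x) for x in m["bbox"]],np.argwhere(m["mask"]).mean(0)[::-1].round(1).tolist()) for m in masks_of(p,n)[:4]])
s=status.read_state();print(s)
E
```

```text
pics
scene {'world_from_camera': array([[ 0.07743247, -0.60382368,  0.79334808,  1.48324089],
       [ 0.99689432,  0.03543804, -0.07032683, -0.09530743],
       [ 0.01435031,  0.79632977,  0.60469245,  0.80866549],
       [ 0.        ,  0.        ,  0.        ,  1.        ]]), 'shot': 1}
[[489.8811099    0.         280.298202  ]
 [  0.         489.8811099  204.73133913]
 [  0.           0.           1.        ]]
top {'world_from_camera': array([[ 0.02425728,  0.9859338 , -0.16536663,  0.28313007],
       [-0.99960698,  0.02624592,  0.00985083,  0.02270277],
       [ 0.01405246,  0.16506268,  0.98618296,  1.42880212],
       [ 0.        ,  0.        ,  0.        ,  1.        ]]), 'shot': 2}
[[489.43353914   0.         288.61588587]
 [  0.         489.43353914 213.60960389]
 [  0.           0.           1.        ]]
warmer scene [(0.68, [266, 216, 410, 291], [333.5, 252.0]), (0.43, [196, 233, 225, 260], [211.8, 248.1])]
warmer top [(0.73, [204, 137, 309, 201], [255.7, 168.0])]
pass_nest scene [(0.89, [266, 214, 411, 293], [333.5, 251.9])]
pass_nest top [(0.87, [206, 137, 308, 200], [2
[... 1236 characters left out ...]
.8])]
{'time': 1.1, 'q': array([ 1.15710933e+00,  2.63882753e-01,  1.60400585e+00, -1.99078723e-05,
        1.27366736e+00, -3.68928712e-02]), 'joint_vel': array([ 2.37158359e-04,  9.45024351e-05, -6.63183869e-04, -2.92947664e-04,
       -2.44842642e-04, -3.69306178e-04]), 'joint_torque': array([ 1.47574767e-03, -5.15077543e+01, -3.67732358e+01, -1.53462456e-04,
        1.10176483e-03,  1.23513931e-05]), 'tool_pos': array([0.24836515, 0.6276497 , 0.23128819]), 'tcp_rot': array([5.88357804e-01, 3.08597981e+00, 4.94996998e-05]), 'wrist_force': array([-0.51017156,  0.1383296 , -0.23597421]), 'torque': array([-0.03076874, -0.07209488,  0.0054299 ]), 'grip_force': 0.0, 'width': 0.995089049362272}
```

View pictures.

View pics/top.png

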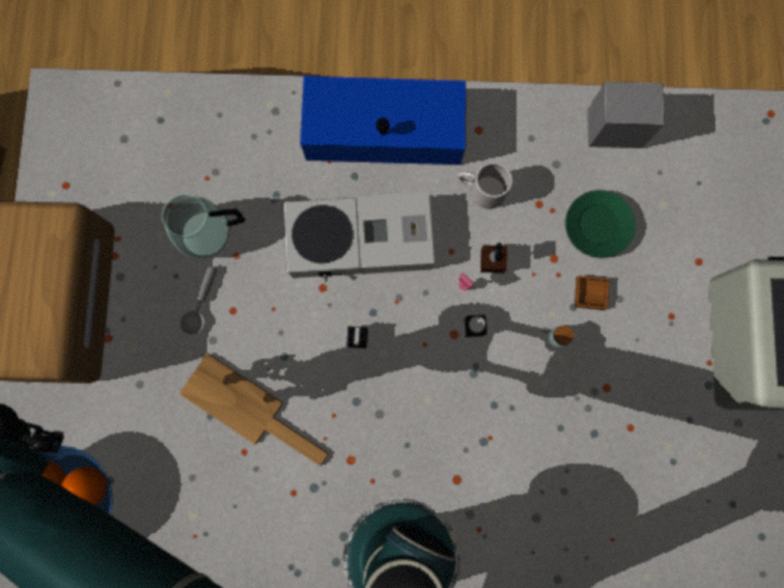

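View pics/scene.png

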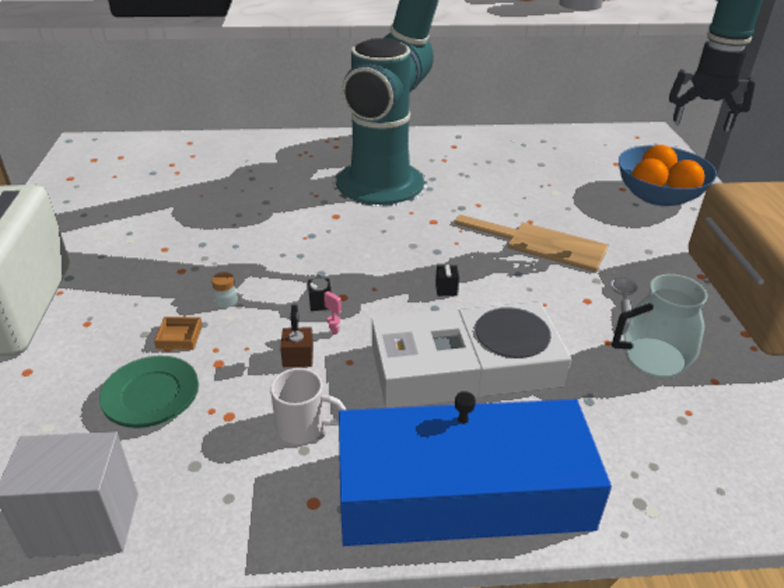

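```bash
python3 - <<'E'
from h import *
import cv2
t=cv2.imread("pics/top.png"); 
from workcell import read_camera
p=read_camera("top"); q=read_camera("scene")
np.save("top.npy",p,allow_pickle=True);np.save("scene.npy",q,allow_pickle=True)
a=cv2.resize(p["color"][120:260,230:420],None,fx=4.2,fy=4.2,interpolation=cv2.INTER_CUBIC)
cv2.imwrite("pics/topcrop.png",a[:,:,::-1])
a=cv2.resize(q["color"][170:310,180:370],None,fx=4.2,fy=4.2,interpolation=cv2.INTER_CUBIC)
cv2.imwrite("pics/scenecrop.png",a[:,:,::-1])
E
```

```text
(no output)
```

View pics/topcrop.png

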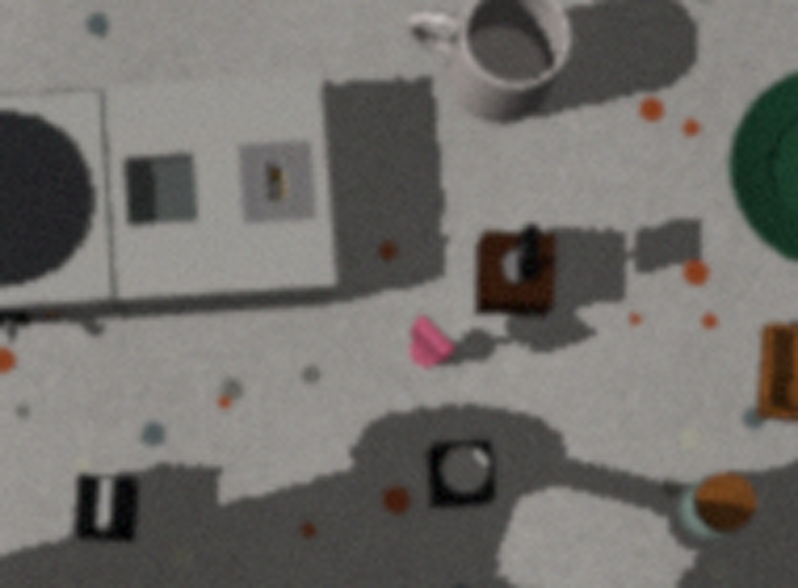

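View pics/scenecrop.png

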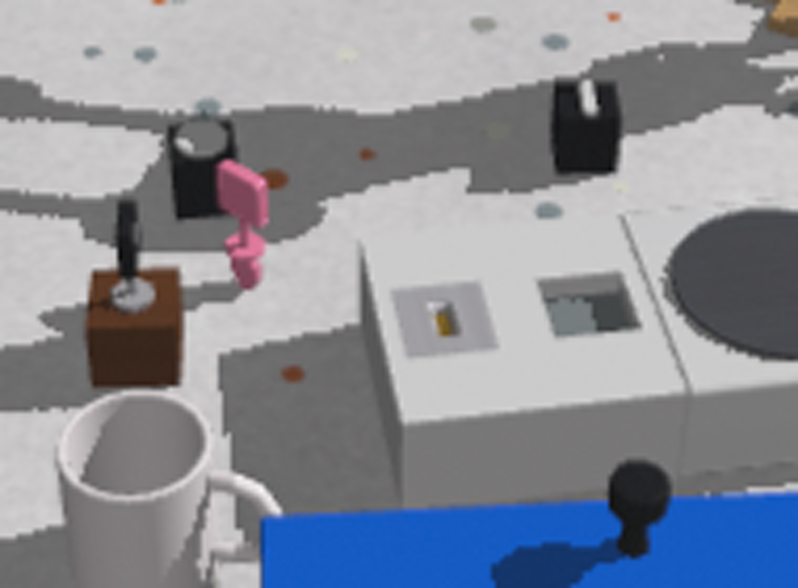

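The top view shows the key (black handle) in the dark block at about (355,179), and the pink look-alike at (332,201). The round-tag module is at (340,232), the bar-tag module at (255,240), the warmer at (256,168), the tray at (423,209) and the jar at (401,240). Other things that could be mistaken for targets are the black knob on the blue box (274,90), the toggle on the warmer (232,196) and the pink key. I pick the black key in the block; both crops confirm the choices.

```bash
cat >> h.py <<'E'
from scipy.optimize import minimize
def box(lx,ly,z0,z1):
    return np.array([[sx*lx/2,sy*ly/2,z] for sx in(-1,1) for sy in(-1,1) for z in(z0,z1)])
S=8
def rast(p,parts,pose):
    x,y,a=pose;c,s=np.cos(a),np.sin(a);im=np.zeros((420,560),np.float32)
    big=np.zeros((420*S//2,560*S//2),np.uint8)
    for P in parts:
        W=np.c_[c*P[:,0]-s*P[:,1]+x,s*P[:,0]+c*P[:,1]+y,P[:,2]]
        uv=np.array([proj(p,w) for w in W]).astype(np.float32)
        h=cv2.convexHull(uv)[:,0]
        cv2.fillConvexPoly(big,np.round(((h+0.5)*(S//2)-0.5)*16).astype(np.int32),1,shift=4)
    return cv2.resize(big.astype(np.float32),(560,420),interpolation=cv2.INTER_AREA)
def fit(views,parts,x0):
    def f(v):
        pose=(v[0],v[1],v[2]/5); L=0
        for p,m in views:
            r=rast(p,parts,pose); L+=1-np.minimum(r,m).sum()/np.maximum(r,m).sum()
        return L
    v0=np.array([x0[0],x0[1],x0[2]*5]);d=[v0]+[v0+e for e in np.eye(3)*[.012,.012,.5]]
    r=minimize(f,v0,method="Nelder-Mead",options=dict(initial_simplex=np.array(d),xatol=2e-5,fatol=1e-4,maxiter=160))
    r2=minimize(f,r.x,method="Nelder-Mead",options=dict(initial_simplex=np.array([r.x]+[r.x+e for e in np.eye(3)*[-.005,.004,.15]]),xatol=2e-5,fatol=1e-4,maxiter=160))
    return np.round([r2.x[0],r2.x[1],r2.x[2]/5,r2.fun],4)
E
python3 - <<'E'
from h import *
ps={n:read_camera(n) for n in("scene","top")}
np.save("p.npy",ps,allow_pickle=True)
def M(n,k=0): 
    out=[]
    for c in("top","scene"):
        l=masks_of(ps[c],n)
        if len(l)>k: out.append((ps[c],l[k]["mask"].astype(np.float32)))
    return out
T=ps["top"]
mod=[box(.04,.04,0,.045),box(.03,.03,.045,.049)]
def both(n,parts,x0):
    m=M(n); print(n,"both",fit(m,parts,x0),*[fit([v],parts,x0) for v in m],flush=True); return m
both("warmer",[box(.15,.30,0,.065)],[*at(T,256,168,.05)[:2],0.03])
both("key_block",[box(.05,.05,0,.045)],[*at(T,351,185.4,.03)[:2],0])
both("module_round",mod,[*at(T,339.2,232.2,.03)[:2],0])
both("module_bar",mod,[*at(T,254.8,240.3,.03)[:2],0])
# tray by colour
tv=[]
for c,b in(("top",[405,190,440,225]),("scene",[105,220,150,255])):
    hsv=cv2.cvtColor(ps[c]["color"],cv2.COLOR_RGB2HSV)
    m=((hsv[...,1]>110)&(hsv[...,0]<22)).astype(np.float32)
    k=np.zeros_like(m);k[b[1]:b[3],b[0]:b[2]]=1;m*=k
    n,l,s,_=cv2.connectedComponentsWithStats(m.astype(np.uint8));i=1+s[1:,4].argmax();print(c,s[i])
    tv.append((ps[c],(l==i).astype(np.float32)))
x0=[*at(T,423,209,.01)[:2],0]
print("tray",fit(tv,[box(.066,.066,0,.02)],x0),*[fit([v],[box(.066,.066,0,.02)],x0) for v in tv])
# fine features, by points from crops (top px=230+c/4.2,120+c/4.2; scene 180,170)
def tp(x,y,z): return at(T,230+x/4.2-.4,120+y/4.2-.4,z).round(4)
def sp(x,y,z): return at(ps["scene"],180+x/4.2-.4,170+y/4.2-.4,z).round(4)
print("plate corners top",[tp(*c,.065).tolist() for c in((238,145),(310,141),(316,216),(244,223))])
print("plate corners scene",[sp(*c,.065).tolist() for c in((391,291),(487,281),(498,347),(408,357))])
print("recess top",[tp(*c,.065).tolist() for c in((124,158),(193,152),(196,218),(129,224))])
print("recess scene",[sp(*c,.065).tolist() for c in((537,279),(624,271),(640,329),(556,338))])
print("slot top",tp(276,183,.065),"scene",sp(444,318,.065))
print("collar top",tp(515,266,.05),"scene",sp(133,292,.05))
print("handle top",tp(530,237,.131),"scene",sp(127,203,.131))
E
```

```text
warmer both [0.6492 0.1069 0.0994 0.0813] [0.6496 0.1071 0.1011 0.0239] [0.6469 0.1064 0.0992 0.0535]
key_block both [ 0.6106 -0.1768  0.0281  0.4334] [ 0.6105 -0.1756  0.026   0.2133] [ 0.6093 -0.1783 -0.0042  0.1607]
module_round both [ 0.4681 -0.142   0.027   1.2573] [ 0.4672 -0.1384  0.      1.    ] [ 0.4681 -0.142   0.027   0.2573]
module_bar both [0.4376 0.1032 0.0288 0.2259] [0.4401 0.1037 0.0242 0.074 ] [ 0.4338  0.1025 -0.0689  0.0763]
top [411 197  24  24 513]
scene [110 226  34  25 656]
tray [ 0.5464 -0.3879 -0.0689  0.2061] [ 0.5467 -0.3867 -0.0565  0.101 ] [ 0.5465 -0.3894 -0.0281  0.0916]
plate corners top [[0.6855, 0.0201, 0.065], [0.6898, -0.0293, 0.065], [0.6369, -0.0344, 0.065], [0.6306, 0.0146, 0.065]]
plate corners scene [[0.636, -0.0363, 0.065], [0.6309, 0.017, 0.065], [0.6843, 0.0174, 0.065], [0.6891, -0.0308, 0.065]]
recess top [[0.6741, 0.0979, 0.065], [0.6797, 0.0508, 0.065], [0.6332, 0.0474, 0.065], [0.6277, 0.093, 0.065]]
recess scene [[0.6309, 0.0448, 0.065], [0.6271, 0.0939, 0.065], [0.6749, 0.0951, 0.065], [0.6792, 0.0491, 0.065]]
slot top [ 0.6593 -0.0066  0.065 ] scene [ 0.6597 -0.0092  0.065 ]
collar top [ 0.6092 -0.1728  0.05  ] scene [ 0.6109 -0.1785  0.05  ]
handle top [ 0.6096 -0.171   0.131 ] scene [ 0.633  -0.1751  0.131 ]
```

```bash
cat >> h.py <<'E'
from scipy.spatial.transform import Rotation as Ro
def plan(x,y,z,yaw=0.0):
    s=status.read_state();R=Ro.from_rotvec(s["tcp_rot"]).as_matrix();ya=np.arctan2(R[1,1],R[0,1])-np.pi/2
    d=np.array([x,y,z])-s["tool_pos"]
    Rt=Ro.from_euler("z",yaw).as_matrix()@np.diag([-1,1,-1])
    print("t",round(s["time"],2),"pos",s["tool_pos"].round(4),"yaw",ya.round(4),"tilt",np.degrees(np.arccos(-R[2,2])).round(2),"F",s["wrist_force"].round(1),"w",round(s["width"],3),"g",round(s["grip_force"],1))
    print("turn z deg",np.degrees(-(yaw-ya)).round(2),"shift now-axes",(R.T@d).round(4),"after-turn axes",(Rt.T@d).round(4))
E
python3 - <<'E'
from h import *
ps=np.load("p.npy",allow_pickle=True).item()
def blob(c,b,cond,z,nm):
    im=ps[c]["color"][b[1]:b[3],b[0]:b[2]].astype(int); m=cond(im)
    n,l,s,ce=cv2.connectedComponentsWithStats(m.astype(np.uint8));i=1+s[1:,4].argmax()
    u,v=ce[i]+[b[0],b[1]];print(nm,c,s[i,4],u.round(1),v.round(1),at(ps[c],u,v,z).round(4))
w=lambda im:im.min(2)>100; k=lambda im:im.max(2)<60
blob("top",(250,234,261,248),w,.049,"bartag");blob("scene",(314,188,327,199),w,.049,"bartag")
blob("top",(334,226,348,240),w,.049,"roundtag");blob("scene",(222,197,235,209),lambda im:im.min(2)>70,.049,"roundtag")
for n in("bartag","x"):pass
T=ps["top"];J=ps["scene"]
tp=lambda x,y,z:at(T,230+x/4.2-.4,120+y/4.2-.4,z)[:2].round(4).tolist()
sp=lambda x,y,z:at(J,180+x/4.2-.4,170+y/4.2-.4,z)[:2].round(4).tolist()
print("bar",tp(104,504,.049),sp(588,98,.049),"round",tp(465,471,.049),sp(203,138,.049))
print("handle top end",tp(531,234,.103),sp(127,205,.103),"pink",at(T,331.6,201,.05)[:2],at(J,237.8,222.8,.05)[:2],"jar",at(T,400.6,240.3,.03)[:2])
E
```

```text
bartag top 26 254.3 239.5 [0.4375 0.1043 0.049 ]
bartag scene 42 319.7 191.2 [0.4333 0.1025 0.049 ]
roundtag top 7 344.0 228.7 [ 0.4751 -0.1499  0.049 ]
roundtag scene 117 227.4 201.5 [ 0.4648 -0.1421  0.049 ]
bar [0.4373, 0.104] [0.4411, 0.1012] round [0.4661, -0.1394] [0.469, -0.1408]
handle top end [0.6187, -0.1759] [0.5996, -0.1784] pink [ 0.5543339  -0.11362346] [ 0.55442417 -0.11616106] jar [ 0.44832728 -0.31572156]
```

{"api": "drive_tool", "payload": {"rows": [[0, 0, -5.4, 0, -0.035, 0, 1], [0, 0, -5.4, 0, -0.035, 0, 1], [0, 0, -5.4, 0, -0.035, 0, 1], [0, 0, -5.4, 0, -0.035, 0, 1], [0, 0, 0, -0.03, -0.035, 0, 1], [0, 0, 0, -0.03, -0.035, 0, 1], [0, 0, 0, -0.03, -0.035, 0, 1], [0, 0, 0, -0.03, -0.035, 0, 1]], "force": 40}}

```text
time: 2.37
tool_pos: [0.3249, 0.3643, 0.2317]
tcp_rot: [-0.002, 3.141, 0.001]
wrist_force: [1.1, 0.7, 0.3]
width: 1.0
grip_force: 0.0
```

{"api": "drive_tool", "payload": {"rows": [[0, 0, 0, -0.0162, -0.0373, 0.01, 1], [0, 0, 0, -0.0162, -0.0373, 0.01, 1], [0, 0, 0, -0.0162, -0.0373, 0.01, 1], [0, 0, 0, -0.0162, -0.0373, 0.01, 1], [0, 0, 0, -0.0162, -0.0373, 0.01, 1], [0, 0, 0, -0.0162, -0.0373, 0.01, 1], [0, 0, 0, -0.0162, -0.0373, 0.01, 1], [0, 0, 0, 0, 0, 0.02, 1]]}}

```text
time: 3.03
tool_pos: [0.4418, 0.1004, 0.1438]
tcp_rot: [0.009, 3.134, -0.003]
wrist_force: [1.6, 0.6, -0.1]
width: 0.997
grip_force: 0.0
```

```bash
python3 -c "
from h import *
plan(.438,.103,.014)"
```

```text
t 3.03 pos [0.4418 0.1004 0.1438] yaw -0.0059 tilt 0.43 F [ 1.6  0.6 -0.1] w 0.997 g 0.0
turn z deg -0.34 shift now-axes [0.0047 0.0028 0.1298] after-turn axes [0.0038 0.0026 0.1298]
```

{"api": "drive_tool", "payload": {"rows": [[0, 0, 0, 0, 0, 0.035, 1], [0, 0, 0, 0, 0, 0.035, 1], [0, 0, 0, 0, 0, 0.035, 1], [0, 0, 0, 0, 0, 0.015, 1], [0, 0, 0, 0, 0, 0.007, 1], [0, 0, 0, 0, 0, 0, 1]]}}

```text
time: 3.53
tool_pos: [0.4357, 0.1056, 0.0131]
tcp_rot: [0.0, -3.138, 0.001]
wrist_force: [-0.4, 0.1, -0.2]
width: 0.999
grip_force: 0.0
```

```bash
python3 - <<'E'
from h import *
plan(.438,.103,.014)
p=read_camera("top");q=read_camera("scene")
a=cv2.resize(p["color"][200:270,215:300],(680,560),interpolation=cv2.INTER_CUBIC)
b=cv2.resize(q["color"][160:230,280:365],(680,560),interpolation=cv2.INTER_CUBIC)
cv2.imwrite("pics/g1.png",cv2.resize(np.hstack([a,b])[:,:,::-1],(800,330)))
E
```

```text
t 3.53 pos [0.4357 0.1056 0.0131] yaw 0.0001 tilt 0.21 F [-0.4  0.1 -0.2] w 0.999 g 0.0
turn z deg 0.0 shift now-axes [-0.0023 -0.0026 -0.0009] after-turn axes [-0.0023 -0.0026 -0.0009]
```

View pics/g1.png

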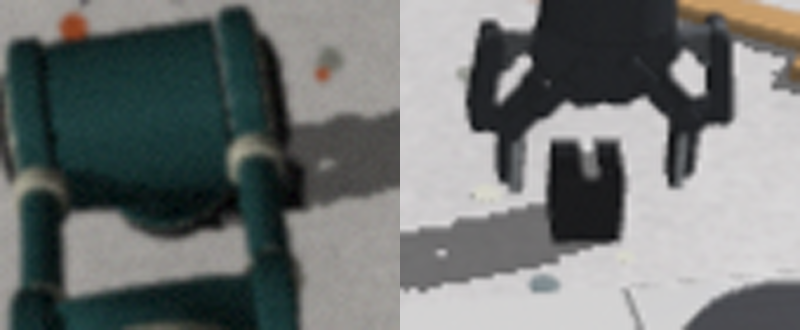

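The scene view shows the fingers straddling the bar module (module at crop x≈585, fingers at 512 and 678). I'll close the gripper and lift.

{"api": "drive_tool", "payload": {"rows": [[0, 0, 0, 0, 0, 0, 0], [0, 0, 0, 0, 0, 0, 0], [0, 0, 0, 0, 0, 0, 0], [0, 0, 0, 0, 0, 0, 0], [0, 0, 0, 0, 0, 0, 0], [0, 0, 0, 0, 0, 0, 0], [0, 0, 0, 0, 0, -0.02, 0], [0, 0, 0, 0, 0, -0.04, 0]]}}

```text
time: 4.3
tool_pos: [0.432, 0.105, 0.0707]
tcp_rot: [0.0, -3.13, 0.003]
wrist_force: [-0.7, 0.2, -2.2]
width: 0.461
grip_force: 40.7
```

```bash
python3 -c "
from h import *
plan(.5464,-.388,.1,-.05)"
```

```text
t 4.3 pos [0.432  0.105  0.0707] yaw 0.0001 tilt 0.66 F [-0.7  0.2 -2.2] w 0.461 g 40.7
turn z deg 2.87 shift now-axes [-0.114  -0.4931 -0.0297] after-turn axes [-0.1389 -0.4867 -0.0293]
```

{"api": "drive_tool", "payload": {"rows": [[0, 0, 0, -0.0079, -0.0353, -0.035, 0], [0, 0, 0, -0.0079, -0.0353, -0.03, 0], [0, 0, 0, -0.0079, -0.0353, -0.005, 0], [0, 0, 0, -0.0079, -0.0353, 0, 0], [0, 0, 0, -0.0079, -0.0353, 0, 0], [0, 0, 0, -0.0079, -0.0353, 0, 0], [0, 0, 0, -0.0079, -0.0353, 0, 0], [0, 0, 0, -0.0079, -0.0353, 0, 0]]}}

```text
time: 4.97
tool_pos: [0.4979, -0.1679, 0.135]
tcp_rot: [-0.0, -3.141, -0.001]
wrist_force: [-0.0, 0.7, -1.3]
width: 0.46
grip_force: 40.9
```

{"api": "drive_tool", "payload": {"rows": [[0, 0, 0, -0.0079, -0.0353, 0, 0], [0, 0, 0, -0.0079, -0.0353, 0, 0], [0, 0, 0, -0.0079, -0.0353, 0, 0], [0, 0, 0, -0.0079, -0.0353, 0, 0], [0, 0, 0, -0.0079, -0.0353, 0, 0], [0, 0, 0, -0.0079, -0.0353, 0, 0], [0, 0, 2.9, 0, 0, 0.02, 0], [0, 0, 0, 0, 0, 0, 0]]}}

```text
time: 5.63
tool_pos: [0.5439, -0.3791, 0.1116]
tcp_rot: [-0.086, -3.136, -0.005]
wrist_force: [-1.3, 1.4, -3.0]
width: 0.464
grip_force: 41.0
```

```bash
python3 -c "
from h import *
plan(.5464,-.388,.022,-.05)"
```

```text
t 5.63 pos [ 0.5439 -0.3791  0.1116] yaw -0.0548 tilt 0.28 F [-1.3  1.4 -3. ] w 0.464 g 41.0
turn z deg -0.27 shift now-axes [-0.0034 -0.009   0.0895] after-turn axes [-0.003  -0.0088  0.0896]
```

{"api": "drive_tool", "payload": {"rows": [[0, 0, 0, 0, 0, 0.03, 0], [0, 0, 0, 0, 0, 0.02, 0], [0, 0, 0, 0, 0, 0, 0], [0, 0, 0, 0, 0, 0, 0]]}}

```text
time: 5.97
tool_pos: [0.544, -0.3761, 0.0634]
tcp_rot: [-0.077, -3.136, -0.005]
wrist_force: [1.3, -0.8, -1.3]
width: 0.459
grip_force: 41.0
```

```bash
python3 - <<'E'
from h import *
plan(.5464,-.388,.022,-.05)
p=read_camera("top");q=read_camera("scene")
a=cv2.resize(p["color"][180:250,380:465],(680,560),interpolation=cv2.INTER_CUBIC)
b=cv2.resize(q["color"][190:260,90:175],(680,560),interpolation=cv2.INTER_CUBIC)
cv2.imwrite("pics/g2.png",cv2.resize(np.hstack([a,b])[:,:,::-1],(800,330)))
E
```

```text
t 5.97 pos [ 0.544  -0.3761  0.0634] yaw -0.0492 tilt 0.3 F [ 1.3 -0.8 -1.3] w 0.459 g 41.0
turn z deg 0.05 shift now-axes [-0.0032 -0.0119  0.0413] after-turn axes [-0.003  -0.0118  0.0414]
```

View pics/g2.png

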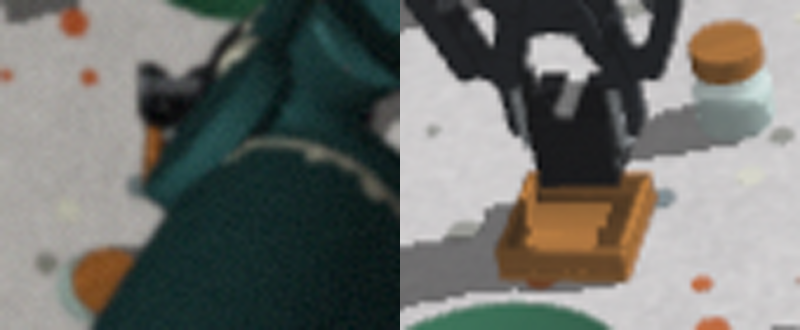

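{"api": "drive_tool", "payload": {"rows": [[0, 0, 0, -0.003, -0.0118, 0, 0], [0, 0, 0, 0, 0, 0.02, 0], [0, 0, 0, 0, 0, 0.016, 0], [0, 0, 0, 0, 0, 0.007, 0], [0, 0, 0, 0, 0, 0, 0], [0, 0, 0, 0, 0, 0, 0]]}}

```text
time: 6.57
tool_pos: [0.5487, -0.3908, 0.0232]
tcp_rot: [0.079, 3.14, -0.001]
wrist_force: [0.6, 1.4, -0.8]
width: 0.46
grip_force: 41.2
```

```bash
python3 -c "
from h import *
plan(.5464,-.388,.0185,-.05)"
```

```text
t 6.57 pos [ 0.5487 -0.3908  0.0232] yaw -0.0504 tilt 0.08 F [ 0.6  1.4 -0.8] w 0.46 g 41.2
turn z deg -0.02 shift now-axes [0.0025 0.0027 0.0047] after-turn axes [0.0025 0.0027 0.0047]
```

{"api": "drive_tool", "payload": {"rows": [[0, 0, 0, 0.0015, 0.002, 0.004, 0], [0, 0, 0, 0, 0, 0, 0], [0, 0, 0, 0, 0, 0, 0.8], [0, 0, 0, 0, 0, 0, 0.8], [0, 0, 0, 0, 0, 0, 0.8], [0, 0, 0, 0, 0, 0, 0.8], [0, 0, 0, 0, 0, -0.025, 0.8], [0, 0, 0, 0, 0, -0.04, 0.8]]}}

```text
time: 7.23
tool_pos: [0.5426, -0.3847, 0.0775]
tcp_rot: [-0.079, -3.131, -0.012]
wrist_force: [0.4, -1.0, 0.4]
width: 0.804
grip_force: 0.0
```

```bash
python3 -c "
from h import *
plan(.4675,-.1405,.13,0)"
```

```text
t 7.23 pos [ 0.5426 -0.3847  0.0775] yaw -0.0504 tilt 0.71 F [ 0.4 -1.   0.4] w 0.804 g 0.0
turn z deg -2.89 shift now-axes [ 0.0878  0.2405 -0.0499] after-turn axes [ 0.0751  0.2442 -0.0525]
```

{"api": "drive_tool", "payload": {"rows": [[0, 0, 0, 0, 0, -0.03, 1], [0, 0, -2.9, 0, 0, -0.03, 1], [0, 0, 0, 0.0107, 0.0349, 0, 1], [0, 0, 0, 0.0107, 0.0349, 0, 1], [0, 0, 0, 0.0107, 0.0349, 0, 1], [0, 0, 0, 0.0107, 0.0349, 0, 1], [0, 0, 0, 0.0107, 0.0349, 0, 1], [0, 0, 0, 0.0107, 0.0349, 0, 1]]}}

```text
time: 7.9
tool_pos: [0.4814, -0.177, 0.143]
tcp_rot: [-0.0, -3.141, -0.0]
wrist_force: [0.8, -0.5, 0.6]
width: 1.002
grip_force: 0.0
```

{"api": "drive_tool", "payload": {"rows": [[0, 0, 0, 0.0107, 0.0349, 0, 1], [0, 0, 0, 0, 0, 0.02, 1], [0, 0, 0, 0, 0, 0, 1], [0, 0, 0, 0, 0, 0, 1]]}}

```text
time: 8.23
tool_pos: [0.4707, -0.1431, 0.1224]
tcp_rot: [0.002, -3.139, -0.001]
wrist_force: [0.3, 0.8, -0.5]
width: 1.0
grip_force: 0.0
```

```bash
python3 - <<'E'
from h import *
plan(.4675,-.1405,.014,0)
p=read_camera("top");q=read_camera("scene")
a=cv2.resize(p["color"][180:250,380:465],(680,560),interpolation=cv2.INTER_CUBIC)
b=cv2.resize(q["color"][190:260,90:175],(680,560),interpolation=cv2.INTER_CUBIC)
cv2.imwrite("pics/g3.png",cv2.resize(np.hstack([a,b])[:,:,::-1],(800,330)))
for c in (p,q):
    print([(round(m["score"],2),m["bbox"]) for m in masks_of(c,"module_round")[:3]])
E
```

```text
t 8.23 pos [ 0.4707 -0.1431  0.1224] yaw 0.0013 tilt 0.13 F [ 0.3  0.8 -0.5] w 1.0 g 0.0
turn z deg 0.07 shift now-axes [0.003  0.0025 0.1084] after-turn axes [0.0032 0.0026 0.1084]
[]
[(0.66, [220.1, 198.8, 234.7, 222.9]), (0.55, [266.5, 216.6, 411.0, 293.3])]
```

View pics/g3.png

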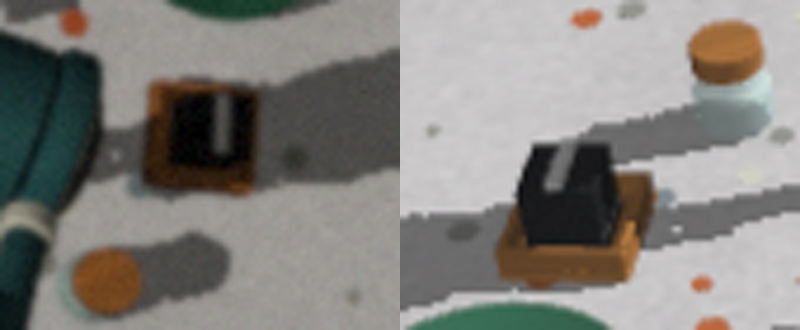

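The bar module stands upright inside the tray, about centred (top crop around (213,130)). Next is the round module.

{"api": "drive_tool", "payload": {"rows": [[0, 0, 0, 0.003, 0.0025, 0.035, 1], [0, 0, 0, 0, 0, 0.035, 1], [0, 0, 0, 0, 0, 0.025, 1], [0, 0, 0, 0, 0, 0.011, 1], [0, 0, 0, 0, 0, 0.002, 1], [0, 0, 0, 0, 0, 0, 1]]}}

```text
time: 8.93
tool_pos: [0.469, -0.1417, 0.0152]
tcp_rot: [-0.001, -3.141, -0.0]
wrist_force: [0.6, 0.1, 0.0]
width: 0.999
grip_force: 0.0
```

```bash
python3 -c "
from h import *
plan(.4675,-.1405,.014,0)"
```

```text
t 8.93 pos [ 0.469  -0.1417  0.0152] yaw -0.0006 tilt 0.04 F [0.6 0.1 0. ] w 0.999 g 0.0
turn z deg -0.04 shift now-axes [0.0015 0.0012 0.0012] after-turn axes [0.0015 0.0012 0.0012]
```

{"api": "drive_tool", "payload": {"rows": [[0, 0, 0, 0, 0, 0, 0], [0, 0, 0, 0, 0, 0, 0], [0, 0, 0, 0, 0, 0, 0], [0, 0, 0, 0, 0, 0, 0], [0, 0, 0, 0, 0, 0, 0], [0, 0, 0, 0, 0, 0, 0]]}}

```text
time: 9.43
tool_pos: [0.4702, -0.1417, 0.017]
tcp_rot: [-0.001, 3.139, -0.002]
wrist_force: [-0.8, 0.0, 5.7]
width: 0.472
grip_force: 38.8
```

```bash
python3 -c "
from h import *
plan(.6533,.0715,.17,.1)"
```

```text
t 9.43 pos [ 0.4702 -0.1417  0.017 ] yaw 0.0004 tilt 0.18 F [-0.8  0.   5.7] w 0.472 g 38.8
turn z deg -5.71 shift now-axes [-0.1836  0.213  -0.1527] after-turn axes [-0.2035  0.1939 -0.153 ]
```

{"api": "drive_tool", "payload": {"rows": [[0, 0, 0, 0, 0, -0.03, 0], [0, 0, 0, 0, 0, -0.04, 0], [0, 0, 0, 0, 0, -0.04, 0], [0, 0, 0, -0.0229, 0.0266, -0.03, 0], [0, 0, 0, -0.0229, 0.0266, 0, 0], [0, 0, 0, -0.0229, 0.0266, 0, 0], [0, 0, 0, -0.0229, 0.0266, 0, 0], [0, 0, 0, -0.0229, 0.0266, 0, 0]]}}

```text
time: 10.1
tool_pos: [0.582, -0.0094, 0.1533]
tcp_rot: [-0.0, 3.14, -0.0]
wrist_force: [0.1, -1.5, -0.8]
width: 0.471
grip_force: 39.7
```

{"api": "drive_tool", "payload": {"rows": [[0, 0, 0, -0.0229, 0.0266, 0, 0], [0, 0, 0, -0.0229, 0.0266, 0, 0], [0, 0, 0, -0.0229, 0.0266, 0, 0], [0, 0, -5.7, 0, 0, 0.02, 0], [0, 0, 0, 0, 0, 0, 0], [0, 0, 0, 0, 0, 0, 0]]}}

```text
time: 10.6
tool_pos: [0.6479, 0.0693, 0.1306]
tcp_rot: [0.155, -3.133, 0.001]
wrist_force: [-0.4, -0.5, -0.4]
width: 0.471
grip_force: 39.7
```

```bash
python3 - <<'E'
from h import *
plan(.655,.0715,.085,.1)
E
```

```text
t 10.6 pos [0.6479 0.0693 0.1306] yaw 0.0987 tilt 0.25 F [-0.4 -0.5 -0.4] w 0.471 g 39.7
turn z deg -0.08 shift now-axes [-0.0075  0.0015  0.0456] after-turn axes [-0.0073  0.0015  0.0456]
```

{"api": "drive_tool", "payload": {"rows": [[0, 0, 0, -0.0073, 0.0015, 0.02, 0], [0, 0, 0, 0, 0, 0.02, 0], [0, 0, 0, 0, 0, 0, 0], [0, 0, 0, 0, 0, 0, 0]]}}

```text
time: 10.93
tool_pos: [0.655, 0.0703, 0.0916]
tcp_rot: [0.153, -3.134, 0.0]
wrist_force: [-0.1, -0.3, -1.1]
width: 0.469
grip_force: 39.7
```

```bash
python3 - <<'E'
from h import *
plan(.655,.0715,.0645,.1)
p=read_camera("top");q=read_camera("scene")
# expected outlines of recess & module in scene
b=cv2.resize(q["color"][200:300,260:420],(800,500),interpolation=cv2.INTER_CUBIC)
cv2.imwrite("pics/g4.png",b[:,:,::-1])
c,s=np.cos(.098),np.sin(.098)
for z,X,h in((.065,(.6533,.0715),.024),):
    print([ (((proj(q,(X[0]+c*i-s*j,X[1]+s*i+c*j,z))-[260,200]+.4)*5).round().tolist()) for i,j in((-h,-h),(h,-h),(h,h),(-h,h))])
E
```

```text
t 10.93 pos [0.655  0.0703 0.0916] yaw 0.0973 tilt 0.2 F [-0.1 -0.3 -1.1] w 0.469 g 39.7
turn z deg -0.16 shift now-axes [-0.0002  0.0012  0.0271] after-turn axes [-0.0001  0.0012  0.0271]
[[241.0, 183.0], [264.0, 253.0], [368.0, 241.0], [341.0, 173.0]]
```

View pics/g4.png

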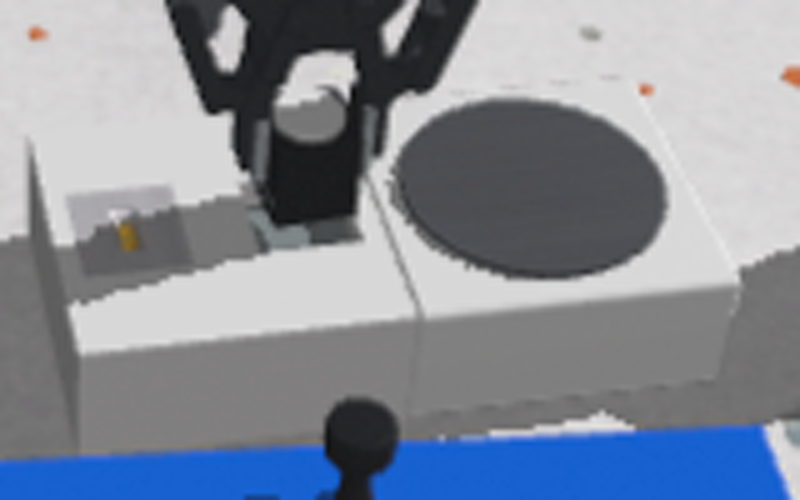

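```bash
python3 - <<'E'
from h import *
q=read_camera("scene")
f=lambda u,v,z:at(q,260+u/5-.4,200+v/5-.4,z)[:2]
for n,a,b,z,h in(("mod",(273,222),(358,214),.077,.02),("recess",(264,253),(363,241),.065,.024)):
    A,B=f(*a,z),f(*b,z);d=B-A;L=np.hypot(*d);n_=np.array([-d[1],d[0]])/L; print(n,A,B,L,"yaw",np.arctan2(-d[0],d[1]),"centre",(A+B)/2+n_*h)
E
```

```text
mod [0.67259845 0.05427968] [0.66960494 0.09319981] 0.039035085724547086 yaw 0.07676302464963689 centre [0.65116059 0.07220599]
recess [0.67969531 0.04994812] [0.67453553 0.09561798] 0.04596040635949441 yaw 0.11250285307226511 centre [0.65326714 0.07008867]
```

{"api": "drive_tool", "payload": {"rows": [[0, 0, 0, -0.002, -0.001, 0.004, 0], [0, 0, 0, 0, 0, 0.008, 0], [0, 0, 0, 0, 0, 0.006, 0], [0, 0, 0, 0, 0, 0.005, 0], [0, 0, 0, 0, 0, 0, 0], [0, 0, 0, 0, 0, 0, 0]]}}

```text
time: 11.58
tool_pos: [0.661, 0.0702, 0.0788]
tcp_rot: [-0.155, 3.133, -0.001]
wrist_force: [-18.5, -2.3, 41.3]
width: 0.46
grip_force: 45.1
```

```bash
python3 - <<'E'
from h import *
plan(.657,.0693,.0645,.1)
E
```

```text
t 11.58 pos [0.661  0.0702 0.0788] yaw 0.0991 tilt 0.26 F [-18.5  -2.3  41.3] w 0.46 g 45.1
turn z deg -0.05 shift now-axes [ 0.0042 -0.0005  0.0142] after-turn axes [ 0.0041 -0.0005  0.0143]
```

{"api": "drive_tool", "payload": {"rows": [[0, 0, 0, 0, 0, -0.015, 0], [0, 0, 0, 0, 0, -0.01, 0], [0, 0, 0, 0, 0, 0, 0], [0, 0, 0, 0, 0, 0, 0]]}}

```text
time: 11.92
tool_pos: [0.6593, 0.0705, 0.0943]
tcp_rot: [-0.156, 3.137, 0.0]
wrist_force: [0.3, 1.2, -0.2]
width: 0.46
grip_force: 40.5
```

```bash
python3 - <<'E'
from h import *
plan(.657,.0693,.0645,.1)
q=read_camera("scene")
b=cv2.resize(q["color"][200:270,290:360],(700,700),interpolation=cv2.INTER_CUBIC)[:600]
cv2.imwrite("pics/g5.png",b[:,:,::-1])
E
```

```text
t 11.92 pos [0.6593 0.0705 0.0943] yaw 0.0996 tilt 0.06 F [ 0.3  1.2 -0.2] w 0.46 g 40.5
turn z deg -0.02 shift now-axes [ 0.0024 -0.001   0.0298] after-turn axes [ 0.0024 -0.001   0.0298]
```

View pics/g5.png

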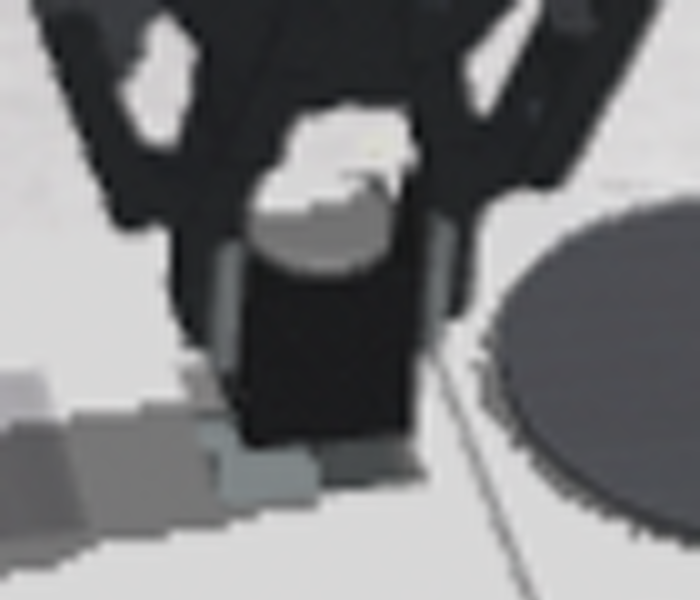

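```bash
python3 - <<'E'
from h import *
q=read_camera("scene")
f=lambda u,v,z:at(q,290+u/10-.45,200+v/10-.45,z)[:2]
for n,a,b,z,h in(("mod",(248,446),(411,434),.0805,.02),("recess",(222,507),(424,480),.065,.024)):
    A,B=f(*a,z),f(*b,z);d=B-A;L=np.hypot(*d);n_=np.array([-d[1],d[0]])/L; print(n,A,B,L,"yaw",np.arctan2(-d[0],d[1]),"centre",(A+B)/2+n_*h)
# tag fit: disc top outline
b=f(320,277,.049+.0805)
print("tag front pt",b,"-> centre x",b[0]-.016)
print("tag l/r y",f(246,225,.1295)[1],f(394,215,.1295)[1])
for X in ((.6533,.0715),(.6533,.0700)):
  c,s=np.cos(.1),np.sin(.1);h=.024
  print([(((proj(q,(X[0]+c*i-s*j,X[1]+s*i+c*j,.065))-[290,200]+.45)*10).round().tolist()) for i,j in((-h,-h),(h,-h),(h,h),(-h,h))])
E
```

```text
mod [0.67699299 0.05383175] [0.67525155 0.09077297] 0.0369822454530344 yaw 0.04710589302319443 centre [0.65614446 0.07136059]
recess [0.67976913 0.04847131] [0.67367155 0.09518887] 0.047113814041954465 yaw 0.12978649098946216 centre [0.65292219 0.06872395]
tag front pt [0.67782989 0.06665525] -> centre x 0.6618298882789947
tag l/r y 0.05298437523448396 0.08602580890885733
[[182.0, 367.0], [229.0, 506.0], [436.0, 483.0], [382.0, 346.0]]
[[175.0, 368.0], [222.0, 506.0], [430.0, 483.0], [376.0, 346.0]]
```

{"api": "drive_tool", "payload": {"rows": [[0, 0, 0, 0.0044, -0.0006, 0.006, 0], [0, 0, 0, 0, 0, 0.006, 0], [0, 0, 0, 0, 0, 0.003, 0], [0, 0, 0, 0, 0, 0.003, 0], [0, 0, 0, 0, 0, 0.003, 0], [0, 0, 0, 0, 0, 0, 0]]}}

```text
time: 12.52
tool_pos: [0.6539, 0.0694, 0.0721]
tcp_rot: [0.156, -3.136, 0.0]
wrist_force: [0.2, -0.2, -1.3]
width: 0.459
grip_force: 40.5
```

```bash
python3 - <<'E'
from h import *
plan(.655,.0697,.0645,.1)
E
```

```text
t 12.52 pos [0.6539 0.0694 0.0721] yaw 0.0997 tilt 0.09 F [ 0.2 -0.2 -1.3] w 0.459 g 40.5
turn z deg -0.02 shift now-axes [-0.0011  0.0002  0.0076] after-turn axes [-0.0011  0.0002  0.0076]
```

It went into the recess with no contact force. I'll seat it and release with a limited opening because of the hot plate.

{"api": "drive_tool", "payload": {"rows": [[0, 0, 0, 0, 0, 0.004, 0], [0, 0, 0, 0, 0, 0.003, 0], [0, 0, 0, 0, 0, 0, 0], [0, 0, 0, 0, 0, 0, 0.65], [0, 0, 0, 0, 0, 0, 0.65], [0, 0, 0, 0, 0, 0, 0.65], [0, 0, 0, 0, 0, -0.02, 0.65], [0, 0, 0, 0, 0, -0.03, 0.65]]}}

```text
time: 13.18
tool_pos: [0.651, 0.0692, 0.1123]
tcp_rot: [0.156, -3.129, 0.0]
wrist_force: [0.8, 0.8, 1.0]
width: 0.651
grip_force: 0.0
```

{"api": "drive_tool", "payload": {"rows": [[0, 0, 0, 0, 0, -0.04, 0.65], [0, 0, 0, 0, 0, -0.03, 0.65], [0, 0, 5.7, 0, 0, 0, 0.6], [0, 0, 0, 0.006, -0.035, 0, 0.6], [0, 0, 0, 0.006, -0.035, 0, 0.6], [0, 0, 0, 0.006, -0.035, 0, 0.6], [0, 0, 0, 0.006, -0.035, 0, 0.6], [0, 0, 0, 0.006, -0.035, 0, 0.6]]}}

```text
time: 13.85
tool_pos: [0.6241, -0.1069, 0.1864]
tcp_rot: [-0.001, 3.141, -0.0]
wrist_force: [0.3, -0.3, 0.7]
width: 0.598
grip_force: 0.0
```

```bash
python3 - <<'E'
from h import *
plan(.61,-.177,.12,0)
q=read_camera("scene");p=read_camera("top")
print([(round(m["score"],2),m["bbox"]) for m in masks_of(q,"module_round")[:3]])
a=cv2.resize(p["color"][140:200,230:330],(600,360),interpolation=cv2.INTER_CUBIC)
b=cv2.resize(q["color"][170:310,180:370],None,fx=3.1,fy=3.1,interpolation=cv2.INTER_CUBIC)
im=np.zeros((600,800,3),np.uint8);im[:434,:589]=b;im[434:594,589-389:589]=cv2.resize(a,(389,160))
cv2.imwrite("pics/g6.png",im[:,:,::-1])
# key/collar numbers
for c in (p,q):
    for n in("key","key_block"):
        print(n,[(round(m["score"],2),m["bbox"]) for m in masks_of(c,n)[:2]])
E
```

```text
t 13.85 pos [ 0.6241 -0.1069  0.1864] yaw 0.0008 tilt 0.02 F [ 0.3 -0.3  0.7] w 0.598 g 0.0
turn z deg 0.05 shift now-axes [ 0.0142 -0.0701  0.0664] after-turn axes [ 0.0141 -0.0701  0.0664]
[(0.77, [306.7, 227.3, 329.3, 252.2])]
key [(0.62, [204.6, 136.6, 307.7, 202.0])]
key_block [(0.67, [115.6, 135.3, 173.6, 184.9])]
key [(0.75, [232.2, 207.7, 245.5, 238.0]), (0.65, [210.1, 217.2, 216.0, 241.4])]
key_block []
```

View pics/g6.png

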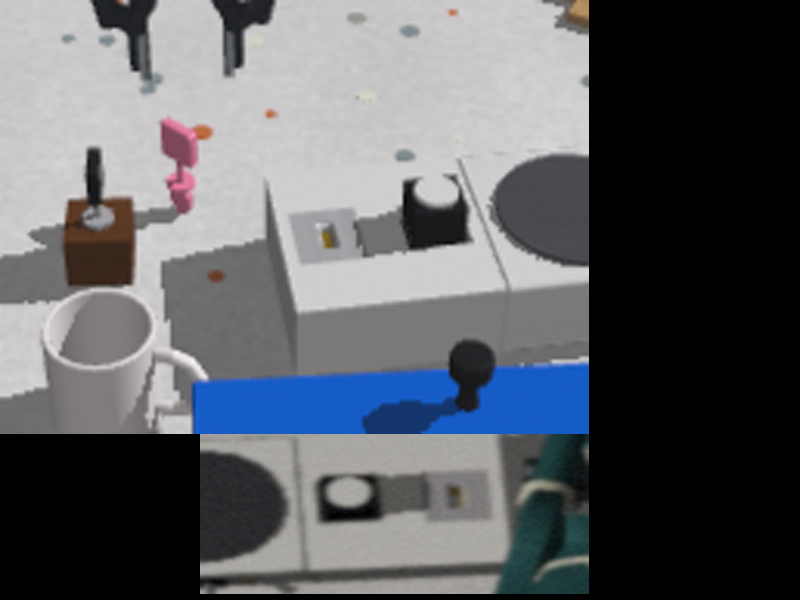

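The round module sits level in the recess (scene crop (435,210)). Next is the black key in the block (scene crop (95,180)), not the pink one (180,160).

{"api": "drive_tool", "payload": {"rows": [[0, 0, 0, 0.0047, -0.0237, 0, 0.55], [0, 0, 0, 0.0047, -0.0237, 0.01, 0.55], [0, 0, 0, 0.0047, -0.0237, 0.02, 0.55], [0, 0, 0, 0, 0, 0.01, 0.55], [0, 0, 0, 0, 0, 0, 0.55], [0, 0, 0, 0, 0, 0, 0.55]]}}

```text
time: 14.7
tool_pos: [0.6101, -0.1751, 0.1453]
tcp_rot: [0.002, -3.14, -0.002]
wrist_force: [1.0, -0.3, -0.4]
width: 0.548
grip_force: 0.0
```

```bash
python3 - <<'E'
from h import *
plan(.61,-.178,.068,0.02)
# handle & collar & blade direction in scene, by dark pixels above block
q=read_camera("scene")
im=q["color"][212:243,203:222].astype(int)
m=(im.max(2)<75); 
for r in range(0,31,2):
    c=np.nonzero(m[r])[0]; print(r+212,(c+203).tolist(),end=" | ")
g=(im.min(2)>95)&(im.max(2)-im.min(2)<25); 
E
```

```text
t 14.7 pos [ 0.6101 -0.1751  0.1453] yaw 0.0011 tilt 0.14 F [ 1.  -0.3 -0.4] w 0.548 g 0.0
turn z deg -1.08 shift now-axes [-0.     -0.003   0.0773] after-turn axes [ 0.0002 -0.0029  0.0773]
212 [] | 214 [] | 216 [] | 218 [209, 210] | 220 [208, 209, 210, 211] | 222 [208, 209, 210, 211] | 224 [208, 209, 210, 211] | 226 [208, 209, 210, 211] | 228 [208, 209, 210, 211] | 230 [208, 209, 210, 211] | 232 [208, 209, 210, 211] | 234 [208, 209, 210, 211, 212] | 236 [210] | 238 [] | 240 [206] | 242 [203, 204, 205, 206] |
```

{"api": "drive_tool", "payload": {"rows": [[0, 0, -1.1, 0, -0.003, 0.02, 0.55], [0, 0, 0, 0, 0, 0.03, 0.55], [0, 0, 0, 0, 0, 0.02, 0.55], [0, 0, 0, 0, 0, 0.007, 0.55], [0, 0, 0, 0, 0, 0, 0.55], [0, 0, 0, 0, 0, 0, 0.55]]}}

```text
time: 15.25
tool_pos: [0.6115, -0.1791, 0.0704]
tcp_rot: [-0.032, 3.14, -0.0]
wrist_force: [0.1, 0.2, 0.8]
width: 0.55
grip_force: 0.0
```

```bash
python3 - <<'E'
from h import *
plan(.61,-.178,.068,0.02)
q=read_camera("scene");print(at(q,209.7,226,.09),at(q,209.7,219,.103))
E
```

```text
t 15.25 pos [ 0.6115 -0.1791  0.0704] yaw 0.0205 tilt 0.07 F [0.1 0.2 0.8] w 0.55 g 0.0
turn z deg 0.03 shift now-axes [0.0015 0.0011 0.0024] after-turn axes [0.0015 0.0011 0.0024]
[ 0.61110359 -0.17921315  0.09      ] [ 0.60174616 -0.17861631  0.103     ]
```

{"api": "drive_tool", "payload": {"rows": [[0, 0, 0, 0, 0, 0, 0], [0, 0, 0, 0, 0, 0, 0], [0, 0, 0, 0, 0, 0, 0], [0, 0, 0, 0, 0, 0, 0], [0, 0, 0, 0, 0, 0, 0], [0, 0, 0, 0, 0, 0, 0]], "force": 60}}

```text
time: 15.8
tool_pos: [0.6114, -0.18, 0.0707]
tcp_rot: [-0.03, 3.139, -0.001]
wrist_force: [-0.6, -0.2, 6.5]
width: 0.108
grip_force: 59.4
```

```bash
python3 - <<'E'
from h import *
plan(.61,-.178,.068,0.02)
E
```

```text
t 15.8 pos [ 0.6114 -0.18    0.0707] yaw 0.0192 tilt 0.12 F [-0.6 -0.2  6.5] w 0.108 g 59.4
turn z deg -0.04 shift now-axes [0.0014 0.002  0.0027] after-turn axes [0.0014 0.002  0.0027]
```

{"api": "drive_tool", "payload": {"rows": [[0, 0, 0, 0, 0, -0.01, 0], [0, 0, 0, 0, 0, -0.02, 0], [0, 0, 0, 0, 0, -0.025, 0], [0, 0, 0, 0, 0, -0.03, 0], [0, 0, 0, 0, 0, 0, 0], [0, 0, 0, 0, 0, 0, 0]]}}

```text
time: 16.3
tool_pos: [0.6121, -0.1804, 0.1574]
tcp_rot: [-0.03, 3.137, -0.003]
wrist_force: [0.3, 0.6, -0.9]
width: 0.109
grip_force: 59.0
```

```bash
python3 - <<'E'
from h import *
plan(.6605,-.0087,.15,0.1)
E
```

```text
t 16.3 pos [ 0.6121 -0.1804  0.1574] yaw 0.0193 tilt 0.29 F [ 0.3  0.6 -0.9] w 0.109 g 59.0
turn z deg -4.62 shift now-axes [-0.0516  0.1707  0.0073] after-turn axes [-0.0653  0.166   0.0074]
```

{"api": "drive_tool", "payload": {"rows": [[0, 0, -4.6, 0, 0, 0, 0], [0, 0, 0, -0.0109, 0.0277, 0, 0], [0, 0, 0, -0.0109, 0.0277, 0, 0], [0, 0, 0, -0.0109, 0.0277, 0, 0], [0, 0, 0, -0.0109, 0.0277, 0, 0], [0, 0, 0, -0.0109, 0.0277, 0, 0], [0, 0, 0, -0.0109, 0.0277, 0, 0], [0, 0, 0, 0, 0, 0, 0]]}}

```text
time: 16.97
tool_pos: [0.6587, -0.0027, 0.1523]
tcp_rot: [0.162, -3.135, -0.004]
wrist_force: [-0.3, -0.1, 0.6]
width: 0.103
grip_force: 58.9
```

{"api": "drive_tool", "payload": {"rows": [[0, 0, 0, 0, 0, 0, 0], [0, 0, 0, 0, 0, 0.01, 0], [0, 0, 0, 0, 0, 0, 0], [0, 0, 0, 0, 0, 0, 0]]}}

```text
time: 17.3
tool_pos: [0.6574, -0.009, 0.1423]
tcp_rot: [0.154, -3.134, -0.0]
wrist_force: [0.6, -0.1, -0.2]
width: 0.105
grip_force: 58.9
```

```bash
python3 - <<'E'
from h import *
plan(.6605,-.0087,.122,0.1)
p=read_camera("top");q=read_camera("scene")
np.save("p2.npy",{"top":p,"scene":q},allow_pickle=True)
print("blade tip px expected",proj(q,(.6605,-.0087,.093)),"slot",proj(q,(.6605,-.0087,.065)))
im=q["color"][215:260,270:315].astype(int)
for r in range(0,45,2): print(r+215,"".join("%4d"%im[r,c].mean() if (im[r,c].max()-im[r,c].min())<40 else "%3d*"%im[r,c].mean() for c in range(0,45,2)))
E
```

```text
t 17.3 pos [ 0.6574 -0.009   0.1423] yaw 0.0982 tilt 0.21 F [ 0.6 -0.1 -0.2] w 0.105 g 58.9
turn z deg -0.1 shift now-axes [-0.0032  0.      0.0203] after-turn axes [-0.0031  0.      0.0203]
blade tip px expected [285.84591036 236.16708816] slot [285.5836019  245.54078777]
215  203 207 209 209 141  36  78  93  26  27  66  93  49 204 201 203 205 202 201 204 201 202 202
217  210 207 207 207 190  37  79  92  26  26  65 112 185 206 204 206 200 202 202 206 205 205 206
219  206 205 205 206 204 187  87  93  27  28  75 141 200 209 207 206 206 206 201 146 139 150 204
221  205 207 207 204 204 202 195 172  27  40 197 206 203 206 205 200 204 205 206 138 137 156 204
223  208 208 207 207 206 202 186 160 104 170 195 208 207 207 208 208 208 208 208 209 209 209 209
225  207 208 208 208 208 202 154 109 108 162 165 209 209 209 209 209 209 209 209 209 209 209 209
227  209 210 209 209 209 197 128 165 162 164 159 209 209 209 209 209 209 209 209 209 202 171 148
229  209 209 210 210 209 209 151 115 116 127 174 209 209 209 209 209 209 209 209 209  64  35 163
231  209 209 209 209 209 209 209 103 110 196 209 2
[... 704 characters left out ...]
5 114 114  80  23  26
247  105 114 201 165 165 163 169116* 82* 104 168 163 149  94 115 114 114 114 114 114 107  33  28
249   97 136 205 165 164 165 163137* 81* 103 167 164 150 142 114 114 114 114 115 114 113  27  27
251  109 209 209 165 164 165 162 164 165 163 166 166 162 151 105 114 114 114 135 193 136 190 191
253   93 209 209 183 165 165 162 166 164 163 168 177 181 187 191 196 209 209 209 209 209 209 209
255   90 169 209 203 194 200 202 204 205 207 209 209 209 209 209 209 209 209 209 209 209 209 209
257   90 137 209 209 209 209 209 209 209 209 209 209 209 209 209 209 209 209 209 209 209 210 209
259   91 112 209 209 209 209 209 209 209 209 209 209 209 209 209 209 209 209 209 210 209 209 209
```

```bash
python3 - <<'E'
from h import *
P=np.load("p2.npy",allow_pickle=True).item();q=P["scene"];p=P["top"]
im=q["color"].astype(float).mean(2)
for r in range(230,239):
    w=np.clip(200-im[r,278:296],0,None);w[w<15]=0; print("blade",r,w.sum().round(),(w*np.arange(278,296)).sum()/max(w.sum(),1))
for r in range(241,253):
    w=np.clip(155-im[r,278:294],0,None);  print("slot",r,w.sum().round(),((w*np.arange(278,294)).sum()/max(w.sum(),1)).round(2),im[r,280:293].round().astype(int).tolist())
im2=p["color"].astype(float).mean(2)
print("top expected slot",proj(p,(.6605,-.0087,.065)))
for r in range(158,170): print(r,im2[r,284:306].round().astype(int).tolist())
E
```

```text
blade 230 378.0 285.19295154185016
blade 231 335.0 285.17097415506964
blade 232 373.0 285.41875000000005
blade 233 404.0 285.70132013201317
blade 234 409.0 285.7536704730832
blade 235 410.0 285.77416734362305
blade 236 365.0 285.9195612431444
blade 237 379.0 287.6792618629174
blade 238 529.0 286.710775047259
slot 241 6.0 288.72 [163, 164, 163, 163, 159, 155, 151, 161, 167, 166, 164, 163, 160]
slot 242 53.0 287.24 [162, 177, 212, 195, 188, 173, 134, 129, 167, 166, 164, 163, 161]
slot 243 127.0 286.43 [162, 173, 200, 181, 156, 129, 101, 113, 159, 167, 165, 163, 162]
slot 244 249.0 285.75 [162, 163, 168, 172, 106, 95, 90, 100, 135, 168, 166, 163, 162]
slot 245 284.0 285.78 [162, 163, 167, 156, 96, 92, 82, 92, 128, 167, 166, 164, 162]
slot 246 313.0 285.93 [163, 162, 171, 178, 96, 92, 79, 84, 111, 154, 167, 165, 163]
slot 247 320.0 286.22 [164, 162, 170, 178, 117, 87, 82, 77, 104, 143, 168, 166, 164]
slot 248 323.0 286.52 [165, 163, 166, 171, 135, 87, 82, 77, 98, 128, 167, 166, 164]
slot 249 296.0 286.42 [165, 163, 164, 166, 137, 88, 81, 90, 104, 135, 167, 167, 164]
slot 250 10.0 286.48 
[... 735 characters left out ...]
33, 28]
163 [57, 57, 52, 51, 51, 48, 50, 49, 45, 41, 43, 42, 46, 36, 42, 41, 35, 33, 33, 30, 34, 33]
164 [53, 56, 47, 50, 50, 51, 48, 46, 48, 45, 41, 42, 42, 43, 36, 38, 37, 36, 34, 33, 33, 30]
165 [51, 52, 51, 49, 52, 52, 49, 50, 44, 46, 46, 44, 41, 42, 40, 41, 36, 37, 35, 31, 33, 33]
166 [55, 54, 54, 55, 60, 59, 61, 62, 63, 69, 69, 67, 64, 54, 56, 54, 50, 40, 42, 36, 31, 34]
167 [59, 68, 79, 86, 98, 96, 100, 103, 113, 118, 121, 121, 112, 94, 89, 84, 82, 71, 63, 52, 46, 44]
168 [102, 114, 133, 141, 141, 132, 128, 124, 131, 133, 129, 127, 118, 114, 110, 110, 114, 103, 100, 91, 80, 68]
169 [148, 152, 162, 158, 146, 123, 116, 108, 111, 102, 96, 89, 83, 92, 107, 117, 118, 120, 113, 106, 98, 85]
```

```bash
python3 - <<'E'
from h import *
q=np.load("p2.npy",allow_pickle=True).item()["scene"]
print("slot world",at(q,286.1,246,.065), "slot rows 242/249.7",at(q,286.1,241.8,.065),at(q,286.1,249.8,.065))
for z in(.0886,.0936,.0986): print(z,"blade axis exp px",proj(q,(.6574,-.009,z)))
print("world of blade obs",at(q,285.75,235,.0910))
plan(.6605,-.0087,.122,0.1)
E
```

```text
slot world [ 0.66211306 -0.00766749  0.065     ] slot rows 242/249.7 [ 0.64788881 -0.00642754  0.065     ] [ 0.67473569 -0.00876783  0.065     ]
0.0886 blade axis exp px [285.55109129 236.75469059]
0.0936 blade axis exp px [285.59775331 235.05970241]
0.0986 blade axis exp px [285.64467405 233.35531641]
world of blade obs [ 0.65421415 -0.00832788  0.091     ]
t 17.4 pos [ 0.6585 -0.009   0.1436] yaw 0.0981 tilt 0.07 F [-0.7 -1.3 -0.5] w 0.111 g 58.9
turn z deg -0.11 shift now-axes [-0.0021  0.0001  0.0216] after-turn axes [-0.0021  0.0001  0.0216]
```

{"api": "drive_tool", "payload": {"rows": [[0, 0, 0, -0.0026, 0.0005, 0.01, 0], [0, 0, 0, 0, 0, 0.01, 0], [0, 0, 0, 0, 0, 0, 0], [0, 0, 0, 0, 0, 0, 0]]}}

```text
time: 17.73
tool_pos: [0.6604, -0.0072, 0.1225]
tcp_rot: [0.156, -3.135, -0.0]
wrist_force: [-0.8, -0.2, -0.2]
width: 0.105
grip_force: 58.9
```

```bash
python3 - <<'E'
from h import *
plan(.661,-.0083,.11,0.1)
E
```

```text
t 17.73 pos [ 0.6604 -0.0072  0.1225] yaw 0.0995 tilt 0.18 F [-0.8 -0.2 -0.2] w 0.105 g 58.9
turn z deg -0.03 shift now-axes [-0.0006 -0.0012  0.0125] after-turn axes [-0.0005 -0.0012  0.0125]
```

{"api": "drive_tool", "payload": {"rows": [[0, 0, 0, 0, 0, 0.004, 0], [0, 0, 0, 0, 0, 0.004, 0], [0, 0, 0, 0, 0, 0.003, 0], [0, 0, 0, 0, 0, 0, 0]]}}

```text
time: 18.07
tool_pos: [0.6628, -0.0071, 0.1177]
tcp_rot: [-0.157, 3.135, -0.001]
wrist_force: [-6.0, -0.2, 16.5]
width: 0.108
grip_force: 61.8
```

```bash
python3 - <<'E'
from h import *
plan(.661,-.0083,.11,0.1)
E
```

```text
t 18.07 pos [ 0.6628 -0.0071  0.1177] yaw 0.0999 tilt 0.16 F [-6.  -0.2 16.5] w 0.108 g 61.8
turn z deg -0.0 shift now-axes [ 0.002  -0.001   0.0077] after-turn axes [ 0.002  -0.001   0.0077]
```

{"api": "drive_tool", "payload": {"rows": [[0, 0, 0, 0.002, -0.001, -0.002, 0], [0, 0, 0, 0, -0.001, 0, 0], [0, 0, 0, 0, 0, 0, 0]]}}

```text
time: 18.32
tool_pos: [0.66, -0.0094, 0.1156]
tcp_rot: [-0.157, 3.137, -0.001]
wrist_force: [0.8, 0.3, 0.0]
width: 0.111
grip_force: 59.0
```

{"api": "drive_tool", "payload": {"rows": [[0, 0, 0, 0, -0.001, 0, 0], [0, 0, 0, 0, -0.001, 0, 0], [0, 0, 0, 0, 0, 0, 0]]}}

```text
time: 18.57
tool_pos: [0.6595, -0.0112, 0.1144]
tcp_rot: [0.156, -3.136, -0.001]
wrist_force: [-0.3, 0.1, -1.4]
width: 0.105
grip_force: 59.0
```

```bash
python3 - <<'E'
from h import *
plan(.661,-.0083,.11,0.1)
q=read_camera("scene")
im=q["color"].astype(float).mean(2)
for r in range(222,254): print(r,im[r,277:297].round().astype(int).tolist())
E
```

```text
t 18.57 pos [ 0.6595 -0.0112  0.1144] yaw 0.0994 tilt 0.09 F [-0.3  0.1 -1.4] w 0.105 g 59.0
turn z deg -0.03 shift now-axes [-0.0018  0.0027  0.0044] after-turn axes [-0.0018  0.0027  0.0044]
222 [29, 37, 37, 46, 81, 102, 93, 29, 27, 27, 27, 39, 74, 99, 80, 38, 65, 140, 204, 208]
223 [32, 36, 38, 49, 80, 102, 93, 28, 28, 27, 27, 38, 74, 99, 80, 38, 69, 147, 208, 209]
224 [68, 35, 37, 50, 84, 102, 93, 28, 26, 28, 28, 39, 74, 99, 79, 36, 68, 148, 211, 211]
225 [105, 36, 38, 50, 85, 100, 82, 29, 27, 28, 27, 39, 73, 100, 79, 36, 69, 147, 210, 211]
226 [143, 36, 37, 50, 85, 99, 78, 29, 27, 28, 27, 40, 76, 99, 79, 35, 85, 171, 211, 210]
227 [183, 36, 37, 50, 84, 99, 78, 26, 27, 26, 27, 40, 76, 99, 84, 83, 137, 204, 210, 211]
228 [196, 102, 35, 49, 84, 99, 78, 26, 29, 29, 27, 46, 86, 113, 156, 192, 198, 211, 211, 211]
229 [208, 187, 147, 123, 91, 99, 78, 27, 28, 27, 27, 48, 90, 117, 170, 211, 211, 211, 211, 211]
230 [210, 209, 201, 182, 93, 100, 78, 26, 28, 27, 28, 58, 114, 148, 182, 211, 211, 211, 211, 211]
231 [211, 211, 211, 202, 159, 140, 146, 51, 26, 28, 27, 100, 195, 200, 205, 211, 2
[... 1539 characters left out ...]
 [91, 92, 92, 91, 90, 89, 82, 85, 84, 79, 78, 105, 143, 169, 167, 165, 163, 150, 91, 95]
248 [92, 92, 93, 92, 91, 111, 150, 88, 89, 82, 79, 99, 129, 168, 167, 165, 164, 152, 90, 94]
249 [92, 92, 92, 108, 151, 155, 166, 129, 88, 83, 91, 104, 136, 168, 168, 166, 164, 152, 107, 143]
250 [154, 153, 154, 156, 164, 163, 166, 160, 154, 153, 153, 155, 162, 168, 169, 166, 164, 161, 152, 154]
251 [167, 165, 166, 166, 165, 163, 166, 166, 165, 167, 165, 165, 167, 167, 169, 167, 165, 163, 162, 152]
252 [167, 166, 166, 167, 166, 164, 164, 166, 165, 167, 166, 165, 167, 167, 169, 168, 165, 164, 163, 151]
253 [167, 166, 166, 167, 167, 164, 163, 167, 166, 166, 166, 165, 166, 169, 177, 178, 183, 183, 184, 189]
```

{"api": "drive_tool", "payload": {"rows": [[0, 0, 0, -0.0015, 0, 0.003, 0], [0, 0, 0, 0, 0, 0.002, 0], [0, 0, 0, 0, 0, 0, 0]]}}

```text
time: 18.87
tool_pos: [0.6612, -0.011, 0.1094]
tcp_rot: [0.157, -3.137, -0.0]
wrist_force: [-0.1, 0.5, -1.3]
width: 0.109
grip_force: 59.0
```

{"api": "drive_tool", "payload": {"rows": [[0, 0, 0, 0, 0.0015, 0, 0], [0, 0, 0, 0, 0.001, 0, 0], [0, 0, 0, 0, 0, 0, 0]]}}

```text
time: 19.12
tool_pos: [0.6612, -0.0085, 0.1103]
tcp_rot: [0.157, -3.138, 0.0]
wrist_force: [0.2, 0.8, -0.8]
width: 0.106
grip_force: 59.0
```

```bash
python3 - <<'E'
from h import *
plan(.661,-.0083,.11,0.1)
E
```

```text
t 19.12 pos [ 0.6612 -0.0085  0.1103] yaw 0.0999 tilt 0.01 F [ 0.2  0.8 -0.8] w 0.106 g 59.0
turn z deg -0.01 shift now-axes [0.0002 0.0002 0.0003] after-turn axes [0.0002 0.0002 0.0003]
```

{"api": "drive_tool", "payload": {"rows": [[0, 0, 0, 0, -0.0008, 0.003, 0], [0, 0, 0, 0, 0, 0.003, 0], [0, 0, 0, 0, 0, 0, 0]]}}

```text
time: 19.37
tool_pos: [0.6611, -0.0095, 0.1036]
tcp_rot: [0.156, -3.137, 0.0]
wrist_force: [0.4, 0.1, -0.7]
width: 0.106
grip_force: 59.0
```

```bash
python3 - <<'E'
from h import *
plan(.661,-.0083,.0907,0.1)
E
```

```text
t 19.37 pos [ 0.6611 -0.0095  0.1036] yaw 0.0996 tilt 0.02 F [ 0.4  0.1 -0.7] w 0.106 g 59.0
turn z deg -0.02 shift now-axes [0.     0.0012 0.0129] after-turn axes [0.     0.0012 0.0129]
```

{"api": "drive_tool", "payload": {"rows": [[0, 0, 0, 0, 0, 0.003, 0], [0, 0, 0, 0, 0, 0.003, 0], [0, 0, 0, 0, 0, 0, 0]]}}

```text
time: 19.62
tool_pos: [0.6626, -0.0094, 0.0985]
tcp_rot: [-0.156, 3.135, -0.0]
wrist_force: [3.2, 0.4, -0.3]
width: 0.112
grip_force: 59.2
```

```bash
python3 - <<'E'
from h import *
plan(.661,-.0083,.0907,0.1)
E
```

```text
t 19.62 pos [ 0.6626 -0.0094  0.0985] yaw 0.0996 tilt 0.17 F [ 3.2  0.4 -0.3] w 0.112 g 59.2
turn z deg -0.02 shift now-axes [0.0015 0.0012 0.0078] after-turn axes [0.0015 0.0012 0.0078]
```

{"api": "drive_tool", "payload": {"rows": [[0, 0, 2.5, 0.001, 0, 0.003, 0], [0, 0, -5, 0, 0, 0.003, 0], [0, 0, 5, 0, 0, 0.003, 0], [0, 0, -5, 0, 0, 0.002, 0], [0, 0, 2.5, 0, 0, 0, 0], [0, 0, 0, 0, 0, 0, 0]]}}

```text
time: 20.12
tool_pos: [0.6622, -0.0095, 0.0907]
tcp_rot: [-0.154, 3.134, -0.001]
wrist_force: [-1.1, 0.3, 12.0]
width: 0.109
grip_force: 60.9
```

```bash
python3 - <<'E'
from h import *
plan(.661,-.0083,.0907,0.1)
E
```

```text
t 20.12 pos [ 0.6622 -0.0095  0.0907] yaw 0.0984 tilt 0.23 F [-1.1  0.3 12. ] w 0.109 g 60.9
turn z deg -0.09 shift now-axes [ 0.001   0.0013 -0.    ] after-turn axes [ 0.001   0.0013 -0.    ]
```

{"api": "drive_tool", "payload": {"rows": [[0, 0, 3, 0, 0, 0.002, 0], [0, 0, -6, 0, 0, 0.001, 0], [0, 0, 6, 0, 0, 0.001, 0], [0, 0, -3, 0, 0, 0, 0], [0, 0, 0, 0, 0, 0, 0], [0, 0, 0, 0, 0, 0, 0]]}}

```text
time: 20.62
tool_pos: [0.663, -0.0096, 0.0906]
tcp_rot: [-0.156, 3.132, -0.001]
wrist_force: [-7.7, 1.4, 27.6]
width: 0.106
grip_force: 63.4
```

```bash
python3 - <<'E'
from h import *
plan(.661,-.0083,.0907,0.1);print(status.read_state()["torque"].round(3),status.read_state()["q"].round(3))
q=read_camera("scene");im=q["color"].astype(float).mean(2)
for r in range(226,254,1): print(r,im[r,277:297].round().astype(int).tolist())
E
```

```text
t 20.62 pos [ 0.663  -0.0096  0.0906] yaw 0.0997 tilt 0.34 F [-7.7  1.4 27.6] w 0.106 g 63.4
turn z deg -0.02 shift now-axes [ 0.0018  0.0015 -0.0001] after-turn axes [ 0.0018  0.0015 -0.0001]
[ 0.121  1.51  -0.071] [-0.052  0.352  1.762  0.     1.021 -1.723]
226 [69, 37, 36, 36, 36, 37, 36, 34, 27, 25, 27, 26, 38, 59, 47, 36, 37, 81, 166, 212]
227 [139, 39, 37, 36, 38, 39, 50, 54, 27, 27, 27, 27, 46, 81, 87, 59, 36, 89, 178, 212]
228 [151, 34, 37, 37, 43, 66, 89, 72, 29, 26, 27, 27, 48, 89, 97, 65, 37, 89, 178, 212]
229 [151, 33, 36, 36, 51, 89, 99, 78, 28, 25, 26, 27, 49, 90, 98, 65, 36, 89, 179, 212]
230 [152, 34, 36, 37, 53, 93, 100, 79, 28, 27, 26, 27, 48, 90, 98, 65, 37, 89, 178, 212]
231 [151, 34, 36, 36, 55, 97, 99, 78, 28, 30, 29, 29, 49, 90, 98, 66, 40, 89, 179, 212]
232 [151, 34, 38, 37, 57, 98, 98, 67, 27, 28, 29, 28, 48, 90, 97, 57, 38, 106, 204, 211]
233 [185, 36, 37, 36, 56, 98, 98, 63, 26, 28, 27, 27, 54, 100, 96, 52, 40, 113, 212, 212]
234 [193, 37, 38, 38, 56, 98, 98, 62, 26, 28, 28, 29, 58, 103, 96, 51, 39, 111, 212, 212]
235 [197, 101, 37, 37, 56, 98, 98, 63, 26, 
[... 1156 characters left out ...]
, 92, 118, 156, 164, 165, 165, 164, 157, 156, 161, 167, 165, 164, 151, 92, 95]
248 [92, 109, 145, 92, 92, 99, 115, 126, 124, 128, 123, 124, 131, 167, 168, 165, 164, 152, 92, 94]
249 [154, 156, 165, 154, 151, 144, 107, 95, 96, 102, 108, 108, 137, 169, 169, 166, 165, 152, 107, 144]
250 [168, 166, 168, 167, 164, 162, 156, 153, 154, 155, 155, 156, 162, 169, 169, 167, 165, 161, 153, 154]
251 [168, 166, 167, 168, 166, 164, 166, 166, 166, 167, 166, 166, 167, 168, 169, 168, 166, 164, 163, 153]
252 [168, 166, 167, 168, 166, 164, 166, 167, 166, 167, 166, 165, 168, 168, 169, 169, 166, 164, 163, 152]
253 [168, 167, 167, 168, 167, 164, 164, 167, 166, 166, 166, 165, 167, 170, 178, 179, 184, 183, 185, 190]
```

{"api": "drive_tool", "payload": {"rows": [[0, 0, 3, 0.001, 0, -0.001, 0], [0, 0, 7, 0, 0, 0, 0], [0, 0, 7, 0, 0, 0, 0], [0, 0, 7, 0, 0, 0, 0], [0, 0, 7, 0, 0, 0, 0], [0, 0, 7, 0, 0, 0, 0], [0, 0, 0, 0, 0, 0, 0]], "force": 90}}

```text
time: 21.25
tool_pos: [0.6628, -0.0099, 0.0907]
tcp_rot: [0.879, 3.008, 0.002]
wrist_force: [-3.4, -0.4, 21.8]
width: 0.1
grip_force: 88.6
```

```bash
python3 - <<'E'
from h import *
plan(.661,-.0083,.0907,.1-1.63);print(status.read_state()["torque"].round(3))
E
```

```text
t 21.25 pos [ 0.6628 -0.0099  0.0907] yaw -0.5683 tilt 0.44 F [-3.4 -0.4 21.8] w 0.1 g 88.6
turn z deg 55.1 shift now-axes [ 0.0024  0.0004 -0.    ] after-turn axes [ 0.0017 -0.0017  0.    ]
[-0.056  0.717 -0.049]
```

{"api": "drive_tool", "payload": {"rows": [[0, 0, 7, 0, 0, 0, 0], [0, 0, 7, 0, 0, 0, 0], [0, 0, 7, 0, 0, 0, 0], [0, 0, 7, 0, 0, 0, 0], [0, 0, 7, 0, 0, 0, 0], [0, 0, 7, 0, 0, 0, 0], [0, 0, 7, 0, 0, 0, 0], [0, 0, 0, 0, 0, 0, 0]]}}

```text
time: 21.92
tool_pos: [0.6618, -0.0108, 0.0907]
tcp_rot: [2.048, 2.375, 0.003]
wrist_force: [-5.9, -2.5, 24.4]
width: 0.108
grip_force: 88.9
```

{"api": "drive_tool", "payload": {"rows": [[0, 0, 5, 0, 0, 0, 0], [0, 0, 0, 0, 0, 0, 0], [0, 0, 0, 0, 0, 0, 0]]}}

```text
time: 22.17
tool_pos: [0.6616, -0.0108, 0.0907]
tcp_rot: [2.145, 2.289, 0.003]
wrist_force: [-6.7, -3.4, 24.4]
width: 0.103
grip_force: 88.9
```

```bash
python3 - <<'E'
from h import *
plan(.661,-.0083,.0907,.1-1.63);print(status.read_state()["torque"].round(3))
E
```

```text
t 22.17 pos [ 0.6616 -0.0108  0.0907] yaw -1.5057 tilt 0.31 F [-6.7 -3.4 24.4] w 0.103 g 88.9
turn z deg 1.39 shift now-axes [ 0.0025 -0.0004 -0.    ] after-turn axes [ 0.0025 -0.0005 -0.    ]
[-0.486  1.386  0.028]
```

{"api": "drive_tool", "payload": {"rows": [[0, 0, 3, 0, 0, 0, 0], [0, 0, 1, 0, 0, 0, 0], [0, 0, 0, 0, 0, 0, 0], [0, 0, 0, 0, 0, 0, 0]]}}

```text
time: 22.5
tool_pos: [0.6615, -0.0108, 0.0907]
tcp_rot: [2.222, 2.213, 0.003]
wrist_force: [-6.3, -3.3, 24.3]
width: 0.103
grip_force: 89.0
```

```bash
python3 - <<'E'
from h import *
plan(.661,-.0083,.0907,.1-1.63);s=status.read_state();print(s["torque"].round(3),s["q"].round(3))
q=read_camera("scene");p=read_camera("top")
for c in(q,p):
  for n in("module_round","module_bar","key"): print(n,[(round(m["score"],2),np.round(m["bbox"]).tolist()) for m in masks_of(c,n)[:3]])
E
```

```text
t 22.5 pos [ 0.6615 -0.0108  0.0907] yaw -1.5748 tilt 0.3 F [-6.3 -3.3 24.3] w 0.103 g 89.0
turn z deg -2.57 shift now-axes [ 0.0025 -0.0005 -0.    ] after-turn axes [ 0.0025 -0.0004 -0.    ]
[-0.5    1.449  0.191] [-0.053  0.35   1.765 -0.002  1.022 -0.048]
module_round [(0.66, [308.0, 225.0, 330.0, 250.0])]
module_bar [(0.91, [117.0, 220.0, 140.0, 241.0])]
key [(0.7, [102.0, 286.0, 141.0, 304.0]), (0.61, [232.0, 207.0, 245.0, 238.0])]
module_round [(0.68, [261.0, 153.0, 265.0, 172.0]), (0.43, [205.0, 142.0, 284.0, 200.0]), (0.26, [408.0, 171.0, 408.0, 172.0])]
module_bar [(0.51, [418.0, 199.0, 439.0, 215.0])]
key [(0.65, [328.0, 196.0, 337.0, 209.0])]
```

The moment about z rose from 0.03 to 0.19 N m, so the key is at its stop, pressed home and gripped. Handing in.

```bash
python3 -c "
from h import *
print(workorder.finish_job()); plan(.661,-.0083,.0907,-1.53)"
```

```text
the job is handed in; nothing more can be done
None
the job is handed in; nothing more can be done
```

The job is handed in, but no verdict came back: by my readings both modules stand in their right places (round tag in the warmer's recess, bar tag in the tray), and the key is pressed home, turned clockwise to its stop and still gripped at 89 N.

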